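# Close the test box cover and hold the enabling plunger at half travel

## Task

Slide the flat cover of the grey test box fully shut over the circuit board, and only then press the spring-loaded plunger of the enabling station half-way down (12 mm of its 24 mm) and keep it there; never push it through towards the bottom, where the test trips. The program finishes while still holding the plunger half-way down with the cover shut. Leave the other things on the bench where they are.

Things in the scene. Friction and masses are not known exactly. Their poses are not given: they have to be found in the camera images.
- testbox: Grey test box fixed to the bench, 180 (x) by 280 (y) by 80 mm high, origin at the centre of its underside, z up. It may stand left or right of the station and be turned. In its top, towards its -y end, is an open compartment (110 by 105 mm, centre 68 mm from the middle) with a green circuit board. Two aluminium rails run along its y, their tops 91 mm above the bench, outer faces 78 mm either side of the middle line.
- cover (a joint): Slide joint of the flat aluminium cover (128 along the box's x, 120 along its y, 5 mm thick, upper face 87 mm above the bench) that runs on the rails along the box's own y axis. 0 = fully shut against its stop at the -y end of the box, 0.125 m = fully open (towards the box's +y). Shutting moves it towards the box's -y. It stays where it is left; moving it takes about 1.5 N of friction (plus damping of 6 N per m/s).
- cover_grip (a point): Centre of the cover's upright black grip rib: 50 mm long along the box's x, 12 mm thick along its y (the sliding direction), standing 30 mm above the cover's upper face from 87 to 117 mm above the bench; this point is 102 mm above the bench, in the middle of the cover, which is on the box's middle line. Its axes are the box's. Free space all round: the rib can be pinched from above across its 12 mm thickness or pushed.
- station: Enabling station fixed to the bench: grey housing 120 by 120 by 65 mm high with a black round bezel (60 mm diameter) on top up to 75 mm above the bench; origin at the centre of its underside, z up. The plunger stands upright in its middle.
- plunger (a joint): Travel of the spring-loaded plunger straight down: 0 = released (up), 0.024 m = bottomed; it is wanted half-way, at 0.012 m. Spring: 2.4 N to start it, 7.2 N at half travel, 12 N at the bottom (0.4 N per mm). It springs back up when let go. Half-way shows as the shoulder between the thin lower and the thick upper half of the stem (each 12 mm long) lying level with the bezel's top.
- plunger_top (a point): Centre of the flat top of the plunger's black round cap (52 mm diameter, 12 mm thick): 111 mm above the bench when released, 99 mm at half travel, 87 mm when bottomed. Nothing near it stands as high as the cap except the cover's rib on the test box, at least 150 mm away.
- multimeter: Loose bystander, to be left alone: grey handheld multimeter lying flat, 150 by 80 by 35 mm (44 mm at its dial), origin at the centre of its underside.
- mug: Loose bystander, to be left alone: white mug, 80 mm diameter, 95 mm high, origin at the centre of its underside.
- tape: Loose bystander, to be left alone: roll of black tape lying flat, 100 mm diameter, 20 mm high, origin at the centre of its underside.
- screwdriver: Loose bystander, to be left alone: screwdriver lying flat on the bench beside the work, about 200 mm long.
There are look-alikes about, which are no part of the job. What is shaped like the station but green or purple is not meant.

How it is judged:
On the way, in this order (a step that is already met when the one before it is completed fails the run):
1. the cover is fully shut (within 4 mm of its stop) (value of joint cover below 0.004 m), for 0.2 s.
2. the plunger is held half-way down (8.5 to 15.5 mm) for half a second (value of joint plunger between 0.0085 and 0.0155 m), for 0.5 s.
At the end, for the whole second after the job is handed in: The cover is within 4 mm of fully shut and the robot itself is holding the plunger half-way down, between 8.5 and 15.5 mm of travel, pressing with more than 3 N, through the last second (all of step 2 and value of joint cover below 0.004 m and contact force between any of the fingers, the arm and plunger above 3 N); the arm keeps its last pose, push and grip.
It fails at once if the plunger is pressed (more than 4 mm) while the cover is not shut (more than 6 mm open) (value of joint plunger above 0.004 m and value of joint cover above 0.006 m).
It fails at once if the plunger is pushed through (beyond 19.5 mm) (value of joint plunger above 0.0195 m).
It fails at once if a bystander is moved by more than 30 mm (distance of any of multimeter, mug, tape, screwdriver from where it was at the start of the episode above 0.03 m).
It also fails if it takes over 43 s, if anything falls off the work surface, if the arm or the gripper's body presses on something with over 40 N, if the wrist force passes 120 N, or if a joint passes its speed limit or range.

## Robot

A 7-joint arm with a two-finger parallel gripper is mounted at the origin on the work surface. World frame = base frame: x ahead of the robot, y to its left, z up, the work surface at z = 0. Lengths are in m, angles in rad, forces in N, time in s.
With the tool pointing down it reaches from about 0.425 to 0.975 m from the base axis. Payload 16.7 kg.
Tool frame: the origin (TCP) lies between the finger pads; the fingertips stand 14 mm ahead of it and the grasp point (between the pads) lies 5 mm behind it; z points along the fingers, y is the direction in which the jaws open and shut (so a half turn about z gives the same grasp; the last joint's range is limited). The gripper opens to 85 mm and grips with 20 to 120 N. Pads are 22 mm wide; open, the fingers measure 114 mm over their backs; the gripper's body (76 mm by 85 mm) begins 54 mm behind the grasp point. The pads swing forward as they close: fully open they stand 13 mm farther back than shut.
Start: joints at [-1.286, 0.426, 0.074, 1.606, -0.034, 1.111, -0.067], TCP at [0.284, 0.612, 0.245] pointing down, gripper open.
Joint ranges: [-2.85, 2.85], [-0.5, 2.14], [-1.23, 1.37], [0.21, 2.46], [-1.02, 4.16], [0.16, 2.05], [-2.73, 2.73]. Speed limits (rad/s): [1.89, 1.89, 2.39, 2.39, 3.01, 3.01, 3.01].

## Interface

Orientations are given as a unit quaternion [w, x, y, z].
In Python, from plant import env gives the robot as it stands.
- The arm moves only by the tool drive_tool, never from a script. Its argument "motion" is a list of rows, each a list of 7 numbers: the shift along the tool's x, y, z in mm, then the turn, a rotation vector about the tool's x, y, z in degrees, then the closure, from 0 (fully open) to 1 (shut). In form: [[dx, dy, dz, rx, ry, rz, claw], ...]. A call has 1 to 12 rows; each row shifts and turns the commanded pose from where the row before left it, along the tool's axes as they then stand; what a row does not reach is not made up. A row lasts 1/12 s, in which the tool goes at most 41.7 mm and 7.16 degrees, less where a joint would pass 70% of its speed; a pose out of reach is approached as far as the arm can. A call is refused whole if a number of a shift passes 41.7 or a number of a turn 7.16, either way. A call with a gripper value outside its range is refused whole. The fingers move at their own pace and stop on an object; the grip force is fixed at half the most. Time passes only in rows, so rows that do not move let the fingers close. It gives the time, the measured TCP pose, the force and the opening at its end, in the units of the state.
- env.get_state(): the state, without advancing time (a new reading comes with each control period).
- env.capture(name): name is "scene" or "top" or "wrist"; returns a dict with "pixels" (420x560x3 uint8, red, green, blue), "z_map" (420x560 float32, m along the optical axis (not along the pixel's ray), 0 where there is no reading), "fx", "fy", "cx", "cy" (pixels), "xyz" and "orientation" of the camera in the world; the wrist camera has in their place "hand_eye" (4x4, takes a point from camera to tool coordinates, whose origin is the TCP and whose axes are the flange's). Camera axes: x right, y up, looking along -z (the intrinsics and any distortion apply to the point x, -y, -z); pixel columns grow to the right and rows downward; lengths in m; the calibration is good to about 2 mm. A picture is of the moment at which its call begins: read the wrist's pose just before it.
- env.close_job(): hands the job in, once; it reports no verdict.
The state is a dict: "time": time; "q": joint angles; "qvel": joint speeds; "joint_efforts": joint torques, N m; "position": TCP position; "eef_rot": TCP orientation; "contact_force": force on the tool from outside, world axes, zero at the start; "torque": the same for the moment, N m; "width": finger opening in m.
Only numpy, scipy, OpenCV 4.12 (cv2) and the standard library are available. Lean on these libraries where they do the work, as an engineer would, in place of code of your own. Each camera call takes 0.05 s, during which the arm holds its last target. There are 200 camera calls.

## Working session

There is one attempt and no reset: what is moved stays moved. The work goes in short steps, Python scripts to look and compute and a tool call to move; the robot and the scene stay as the last step left them, time stands still between calls to the robot, and variables do not carry over. Pictures are saved under pics/ and viewed, about 8 in all and at most 12, crops included, and the job is handed in when it is done.

Besides the shell and the picture viewer there is one more tool, called by a JSON object that holds its "method" and its "body", one argument or row to a line. drive_tool: Moves the arm, as the interface text tells. Its arguments: {"type":"object","properties":{"motion":{"type":"array"}},"required":["motion"]}

```bash
mkdir -p pics; cat > h.py <<'E'
import numpy as np, cv2
from scipy.spatial.transform import Rotation as R
from plant import env
def q2R(q): return R.from_quat([q[1],q[2],q[3],q[0]]).as_matrix()
def cloud(c):
    v,u=np.mgrid[0:420,0:560]; z=c["z_map"]
    P=np.stack([(u-c["cx"])/c["fx"]*z,-(v-c["cy"])/c["fy"]*z,-z],-1)
    return P@q2R(c["orientation"]).T+np.array(c["xyz"])
def save(n,im): cv2.imwrite("pics/"+n,im[...,::-1])
E
python3 - <<'E'
from h import *
s=env.get_state(); print(s)
c={n:env.capture(n) for n in("top","scene")}
np.savez("c0.npz",**{n+k:np.array(v) for n in c for k,v in c[n].items()})
print({k:v for k,v in c["top"].items() if k not in("pixels","z_map")})
save("a.png",c["top"]["pixels"]);save("b.png",c["scene"]["pixels"])
P=cloud(c["top"]);z=P[...,2]
print(np.median(z), (c["top"]["z_map"]==0).mean())
# high blobs
for lo,hi in((0.094,0.13),(0.08,0.094)):
    n,l,st,ce=cv2.connectedComponentsWithStats(((z>lo)&(z<hi)).astype(np.uint8))
    for i in range(1,n):
        if st[i,4]>40: m=l==i; print(lo,st[i],ce[i].round(),np.median(P[m],0).round(3),P[m].min(0).round(3),P[m].max(0).round(3),c["top"]["pixels"][m].mean(0).round())
E
```

```text
{'time': 0.0, 'q': array([-1.28649813,  0.42675533,  0.07383494,  1.60660551, -0.03411998,
        1.11078388, -0.06707536]), 'qvel': array([ 6.31942440e-05,  7.18137726e-05, -4.86135285e-04,  6.86142484e-04,
        2.26608481e-04,  9.63332686e-04,  2.73078801e-04]), 'joint_efforts': array([-2.15018081e-03, -9.49821639e+01,  3.76038328e+00, -4.63501561e+01,
        1.93024037e-02,  1.02008617e-02,  4.47706384e-05]), 'position': array([0.28356463, 0.6121239 , 0.2445952 ]), 'eef_rot': array([-1.03242593e-04,  2.15203024e-01,  9.76569117e-01, -6.38282129e-04]), 'contact_force': array([-0.30713667, -0.58796173,  0.14962698]), 'torque': array([ 0.04742726,  0.00353947, -0.02120668]), 'width': 0.08577958015894328}
{'fx': 484.8263545902863, 'fy': 484.8263545902863, 'cx': 273.756448432119, 'cy': 205.7637022362357, 'xyz': array([0.27248495, 0.01857878, 1.36618353]), 'orientation': array([-0.64934647, -0.07050695,  0.07865081,  0.75312149])}
-0.00026593338948621703 0.003796768707482993
0.094 [338 191   8  20 114] [342. 200.] [ 0.527 -0.196  0.115] [ 0.504 -0.204  0.095] [ 0.553 -0.19   0.123]
[... 251 characters left out ...]
10 288  21  20 328] [220. 298.] [0.324 0.154 0.111] [0.299 0.129 0.102] [0.349 0.18  0.119] [26. 70. 33.]
0.094 [284 385  36   8  72] [301. 387.] [ 0.083 -0.015  0.111] [ 0.063 -0.057  0.095] [0.086 0.026 0.128] [22. 21. 18.]
0.08 [554 123   6  16  51] [558. 130.] [ 0.644 -0.83   0.088] [ 0.619 -0.837  0.08 ] [ 0.66  -0.825  0.094] [60. 58. 56.]
0.08 [ 296  165  111   75 4047] [344. 203.] [ 0.524 -0.197  0.087] [ 0.436 -0.365  0.08 ] [ 0.621 -0.082  0.094] [88. 86. 83.]
0.08 [ 60 202  16  33  87] [ 66. 217.] [0.601 0.545 0.088] [0.549 0.515 0.08 ] [0.637 0.556 0.094] [69. 67. 60.]
0.08 [ 73 210  19  28  67] [ 85. 226.] [0.563 0.484 0.089] [0.539 0.477 0.08 ] [0.61  0.527 0.094] [63. 61. 55.]
```

View pics/a.png

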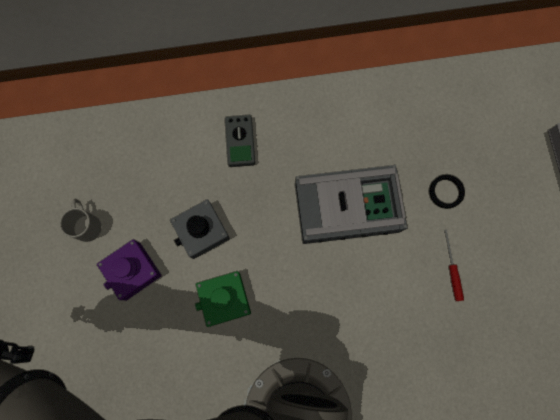

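View pics/b.png

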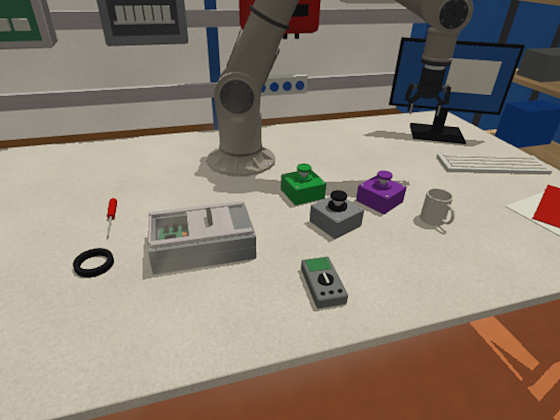

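The top view shows three station-shaped things: grey/black at (195,224), green at (220,298) and purple at (121,267). The grey one fits the description. The test box is at (350,205), with its compartment towards image right (world -y) and the rib at (342,200). I'll confirm with a crop and measure the box axis.

```bash
python3 - <<'E'
from h import *
d=np.load("c0.npz"); c={k[3:]:d[k] for k in d if k.startswith("top")}
P=cloud(c);z=P[...,2]; px=c["pixels"]
m=(z>0.065)&(z<0.13)&(P[...,1]<0)&(P[...,1]>-.5)&(P[...,0]>.38)&(P[...,0]<.7)
(ctr,wh,a)=cv2.minAreaRect((P[m][:,:2]*1000).astype(np.float32)); print("box",ctr,wh,a)
m=(z>0.108)&(z<0.125)&m
Q=P[m][:,:2]; print("rib",Q.mean(0),cv2.minAreaRect((Q*1000).astype(np.float32)))
m=(z>0.105)&(z<0.12)&(P[...,1]>.15)&(P[...,1]<.24)&(P[...,0]>.47)
print("cap",cv2.minEnclosingCircle((P[m][:,:2]*1000).astype(np.float32)),P[m].mean(0),m.sum())
a=cv2.resize(px[185:345,80:270],None,fx=4,fy=4,interpolation=cv2.INTER_CUBIC)[:600]
save("c.png",np.clip(a*1.6,0,255).astype(np.uint8))
r=q2R(env.get_state()["eef_rot"]);print(r.round(3))
E
```

```text
box (528.609130859375, -223.6994171142578) (280.68170166015625, 182.07540893554688) 88.27783203125
rib [ 0.52773896 -0.19680639] ((528.5478515625, -197.4249267578125), (12.460142135620117, 49.69803237915039), 88.27763366699219)
cap ((521.7774658203125, 195.76565551757812), 26.34842300415039) [0.52113101 0.19482674 0.111146  ] 299
[[-0.907  0.42  -0.   ]
 [ 0.42   0.907 -0.001]
 [-0.    -0.001 -1.   ]]
```

View pics/c.png

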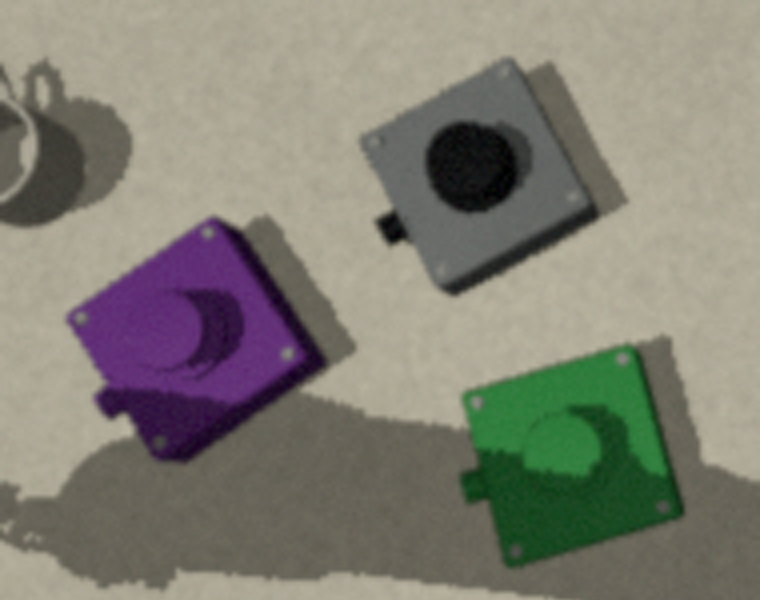

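The crop confirms that the grey housing with the black cap, at crop (470,165), is the station; the other two are green and purple. The sizes check out: box 281x182, rib 12.5x50, cap radius 26 at z 0.111. Next I align the tool with the box axis and move above the cover.

{"method": "drive_tool", "body": {
  "motion": [
    [0,0,0,0,0,-5.8,1],
    [0,0,0,0,0,-5.8,1],
    [0,0,0,0,0,-5.8,1],
    [0,0,0,0,0,-5.8,1],
    [-10,-30,0,0,0,0,1],
    [-13,-36,0,0,0,0,1],
    [-13,-36,0,0,0,0,1],
    [-13,-36,0,0,0,0,1],
    [-13,-36,0,0,0,0,1],
    [-13,-36,0,0,0,0,1],
    [-13,-36,0,0,0,0,1],
    [-13,-36,0,0,0,0,1]
  ]
}}

```text
time: 1.1
position: [0.3766, 0.3257, 0.2451]
eef_rot: [-0.0, 0.014, 1.0, -0.0]
contact_force: [1.1, 0.8, -0.5]
width: -0.0002
```

{"method": "drive_tool", "body": {
  "motion": [
    [-13,-36,0,0,0,0,1],
    [-13,-36,0,0,0,0,1],
    [-13,-36,0,0,0,0,1],
    [-13,-36,0,0,0,0,1],
    [-13,-36,0,0,0,0,1],
    [-13,-36,0,0,0,0,1],
    [-13,-36,0,0,0,0,1],
    [-13,-36,0,0,0,0,1],
    [-13,-36,0,0,0,0,1],
    [0,0,0,0,0,0,1],
    [0,0,0,0,0,0,1]
  ]
}}

```text
time: 2.02
position: [0.4842, -0.0016, 0.2451]
eef_rot: [-0.0, 0.016, 1.0, -0.0]
contact_force: [-0.1, 0.7, -0.3]
width: 0.0
```

{"method": "drive_tool", "body": {
  "motion": [
    [-12,-32,0,0,0,0,1],
    [-13,-32,0,0,0,0,1],
    [-13,-32,0,0,0,0,1],
    [-12,-32,0,0,0,0,1],
    [0,0,30,0,0,0,1],
    [0,0,30,0,0,0,1],
    [0,0,30,0,0,0,1],
    [0,0,25,0,0,0,1],
    [0,0,17,0,0,0,1],
    [0,0,0,0,0,0,1],
    [0,0,0,0,0,0,1]
  ]
}}

```text
time: 2.93
position: [0.53, -0.1281, 0.1129]
eef_rot: [-0.001, 0.014, 1.0, 0.0]
contact_force: [-0.9, -0.2, 1.2]
width: -0.0
```

{"method": "drive_tool", "body": {
  "motion": [
    [0,-12,0,0,0,0,1],
    [0,-12,0,0,0,0,1],
    [0,-12,0,0,0,0,1],
    [0,-12,0,0,0,0,1],
    [0,-12,0,0,0,0,1],
    [0,-12,0,0,0,0,1],
    [0,-12,0,0,0,0,1],
    [0,-12,0,0,0,0,1],
    [0,-12,0,0,0,0,1],
    [0,-8,0,0,0,0,1],
    [0,0,0,0,0,0,1],
    [0,0,0,0,0,0,1]
  ]
}}

```text
time: 3.93
position: [0.5267, -0.2455, 0.1131]
eef_rot: [-0.0, 0.015, 1.0, -0.0]
contact_force: [0.8, 0.4, 0.2]
width: -0.0001
```

```bash
python3 - <<'E'
from h import *
c=env.capture("top");save("d.png",cv2.resize(c["pixels"][130:270,270:450],None,fx=4,fy=4))
print(env.get_state()["contact_force"])
E
```

```text
[ 0.18401638 -0.46675633 -0.47551422]
```

View pics/d.png

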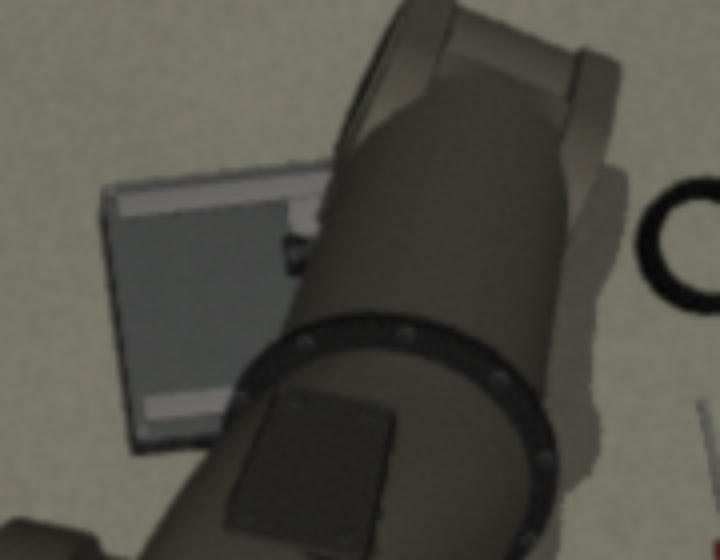

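The arm hides most of the box, but the cover has clearly moved towards the shut end (its edge is now near crop x=290). I'll push on slowly until I feel the stop.

{"method": "drive_tool", "body": {
  "motion": [
    [0,-5,0,0,0,0,1],
    [0,-5,0,0,0,0,1],
    [0,-4,0,0,0,0,1],
    [0,-3,0,0,0,0,1],
    [0,0,0,0,0,0,1]
  ]
}}

```text
time: 4.4
position: [0.5264, -0.2627, 0.1134]
eef_rot: [0.0, 0.015, 1.0, -0.0]
contact_force: [-0.4, -0.0, -0.0]
width: -0.0002
```

{"method": "drive_tool", "body": {
  "motion": [
    [0,-3,0,0,0,0,1],
    [0,-3,0,0,0,0,1],
    [0,0,0,0,0,0,1]
  ]
}}

```text
time: 4.65
position: [0.5263, -0.2686, 0.1134]
eef_rot: [0.0, 0.015, 1.0, -0.0]
contact_force: [-1.1, -0.0, 0.2]
width: 0.0
```

{"method": "drive_tool", "body": {
  "motion": [
    [0,-2,0,0,0,0,1],
    [0,-2,0,0,0,0,1]
  ]
}}

```text
time: 4.82
position: [0.5262, -0.2719, 0.1133]
eef_rot: [-0.0, 0.014, 1.0, 0.0]
contact_force: [-0.8, 0.9, 1.3]
width: 0.0002
```

{"method": "drive_tool", "body": {
  "motion": [
    [0,-2,0,0,0,0,1],
    [0,-2,0,0,0,0,1]
  ]
}}

```text
time: 4.98
position: [0.5261, -0.2755, 0.1133]
eef_rot: [-0.0, 0.014, 1.0, 0.0]
contact_force: [-0.3, 17.1, 5.9]
width: -0.0001
```

```bash
python3 - <<'E'
from h import *
c=env.capture("scene");save("e.png",cv2.resize(c["pixels"][150:290,60:280],None,fx=3.6,fy=3.6))
E
```

```text
(no output)
```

View pics/e.png

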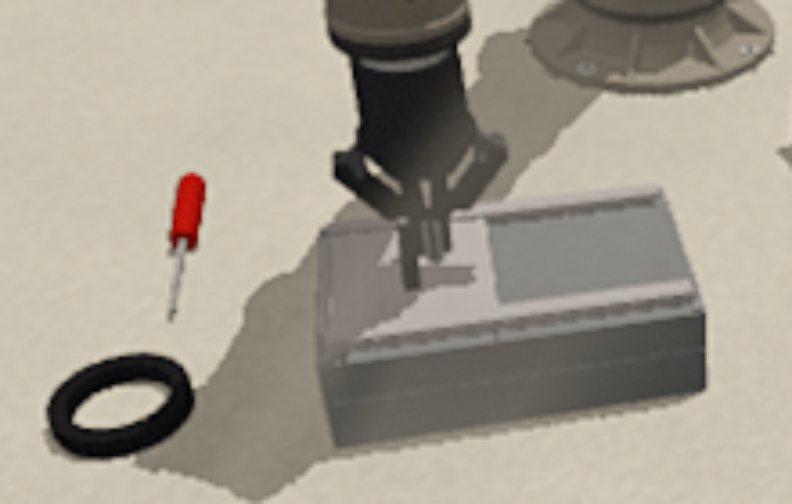

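The stop was felt at 17 N, and the picture shows the board compartment fully covered. I'll back off, rise, check with the top camera on the way, and go above the station.

{"method": "drive_tool", "body": {
  "motion": [
    [0,5,0,0,0,0,1],
    [0,10,0,0,0,0,1],
    [0,0,-30,0,0,0,1],
    [0,0,-35,0,0,0,1],
    [0,0,-30,0,0,0,1],
    [2,36,0,0,0,0,1],
    [2,38,0,0,0,0,1],
    [2,38,0,0,0,0,1],
    [2,38,0,0,0,0,1],
    [2,38,0,0,0,0,1],
    [2,38,0,0,0,0,1],
    [2,38,0,0,0,0,1]
  ]
}}

```text
time: 6.03
position: [0.5196, 0.0056, 0.2085]
eef_rot: [0.0, 0.014, 1.0, 0.0]
contact_force: [1.3, 0.0, -0.0]
width: 0.0
```

{"method": "drive_tool", "body": {
  "motion": [
    [1,38,0,0,0,0,1],
    [1,38,0,0,0,0,1],
    [1,38,0,0,0,0,1],
    [1,38,0,0,0,0,1],
    [0,30,0,0,0,0,1],
    [0,10,0,0,0,0,1],
    [0,0,0,0,0,0,1],
    [0,0,0,0,0,0,1]
  ]
}}

```text
time: 6.7
position: [0.5214, 0.1956, 0.2081]
eef_rot: [-0.0, 0.014, 1.0, -0.0]
contact_force: [0.3, -1.4, 0.3]
width: -0.0001
```

```bash
python3 - <<'E'
from h import *
c=env.capture("top");P=cloud(c);z=P[...,2]
m=(z>0.108)&(z<0.125)&(P[...,1]<-.2)&(P[...,1]>-.4)&(P[...,0]>.48)&(P[...,0]<.58)
print("rib",cv2.minAreaRect((P[m][:,:2]*1000).astype(np.float32)))
s=env.get_state();T=np.eye(4);T[:3,:3]=q2R(s["eef_rot"]);T[:3,3]=s["position"]
print(s["position"],s["contact_force"])
w=env.capture("wrist");v,u=np.mgrid[0:420,0:560];zz=w["z_map"]
Q=np.stack([(u-w["cx"])/w["fx"]*zz,-(v-w["cy"])/w["fy"]*zz,-zz,np.ones_like(zz)],-1)@(T@w["hand_eye"]).T
m=(zz>0)&(Q[...,2]>.104)&(Q[...,2]<.118)&(np.hypot(Q[...,0]-.52,Q[...,1]-.195)<.06)
print("cap",m.sum(),cv2.minEnclosingCircle((Q[m][:,:2]*1000).astype(np.float32)),np.median(Q[m][:,2]) if m.any() else 0)
save("f.png",w["pixels"])
E
```

```text
rib ((524.923828125, -293.0362548828125), (13.0549898147583, 47.67871856689453), 85.47199249267578)
[0.5215801  0.19459823 0.20820063] [-0.18300719 -0.83950536  0.61476311]
cap 3241 ((519.828369140625, 193.8217010498047), 25.881118774414062) 0.11072385279277686
```

View pics/f.png

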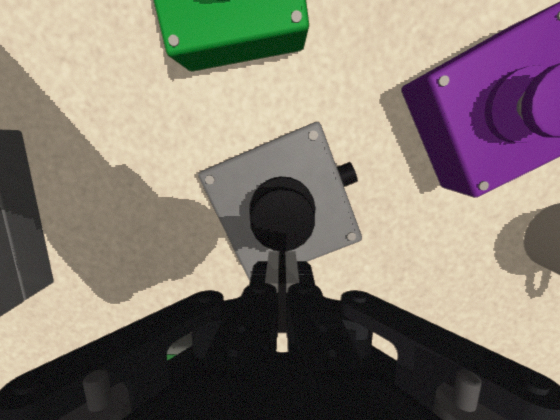

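The wrist view shows the grey station's black cap at (282,213), right under the fingertips; the wrist cloud puts it at (0.520, 0.194), z 0.111. The rib is now 69 mm from the middle of the box, so the cover is shut. Next I descend to just above the cap.

{"method": "drive_tool", "body": {
  "motion": [
    [0,0,25,0,0,0,1],
    [0,0,25,0,0,0,1],
    [0,0,20,0,0,0,1],
    [0,0,8,0,0,0,1],
    [0,0,0,0,0,0,1],
    [0,0,0,0,0,0,1]
  ]
}}

```text
time: 7.3
position: [0.5221, 0.1946, 0.1308]
eef_rot: [0.0, 0.015, 1.0, -0.0]
contact_force: [-0.3, -0.4, -0.2]
width: -0.0001
```

{"method": "drive_tool", "body": {
  "motion": [
    [0,0,2,0,0,0,1],
    [0,0,2,0,0,0,1],
    [0,0,2,0,0,0,1],
    [0,0,2,0,0,0,1],
    [0,0,0,0,0,0,1],
    [0,0,0,0,0,0,1]
  ]
}}

```text
time: 7.8
position: [0.5221, 0.1955, 0.1226]
eef_rot: [0.0, 0.014, 1.0, 0.0]
contact_force: [0.8, -0.3, 2.8]
width: 0.0003
```

{"method": "drive_tool", "body": {
  "motion": [
    [0,0,2,0,0,0,1],
    [0,0,2,0,0,0,1],
    [0,0,2,0,0,0,1],
    [0,0,0,0,0,0,1],
    [0,0,0,0,0,0,1]
  ]
}}

```text
time: 8.22
position: [0.5221, 0.1955, 0.1164]
eef_rot: [0.0, 0.014, 1.0, 0.0]
contact_force: [2.7, 0.7, 5.6]
width: 0.0003
```

{"method": "drive_tool", "body": {
  "motion": [
    [0,0,2,0,0,0,1],
    [0,0,1,0,0,0,1],
    [0,0,1,0,0,0,1],
    [0,0,0,0,0,0,1],
    [0,0,0,0,0,0,1],
    [0,0,0,0,0,0,1],
    [0,0,0,0,0,0,1]
  ]
}}

```text
time: 8.8
position: [0.5221, 0.1955, 0.1125]
eef_rot: [0.0, 0.014, 1.0, 0.0]
contact_force: [1.9, 1.3, 7.3]
width: -0.0003
```

```bash
python3 - <<'E'
from h import *
F=[];Z=[]
for i in range(8):
    c=env.capture("scene"); s=env.get_state(); F.append(s["contact_force"][2]);Z.append(s["position"][2])
print(np.mean(F),np.std(F),np.mean(Z),s["time"])
P=cloud(c);r=np.hypot(P[...,0]-.5205,P[...,1]-.1945)
z=P[...,2][(r<.024)&(P[...,2]>.07)&(P[...,2]<.12)]; print("scene cap z hist",np.histogram(z,bins=np.arange(.07,.122,.004)))
t=env.capture("top");P=cloud(t);r=np.hypot(P[...,0]-.5205,P[...,1]-.1945);z=P[...,2][(r<.024)];print(np.histogram(z,bins=np.arange(.07,.122,.004))[0])
save("g.png",cv2.resize(c["pixels"][150:250,290:390],None,fx=6,fy=6,interpolation=cv2.INTER_CUBIC))
E
```

```text
7.129414147495911 0.6340350209895109 0.1125480069790746 9.2
scene cap z hist (array([11, 30,  9,  1,  4,  4, 36, 34,  4, 11, 11, 10]), array([0.07 , 0.074, 0.078, 0.082, 0.086, 0.09 , 0.094, 0.098, 0.102,
       0.106, 0.11 , 0.114, 0.118]))
[0 0 0 0 0 0 0 0 0 0 0 0]
```

View pics/g.png

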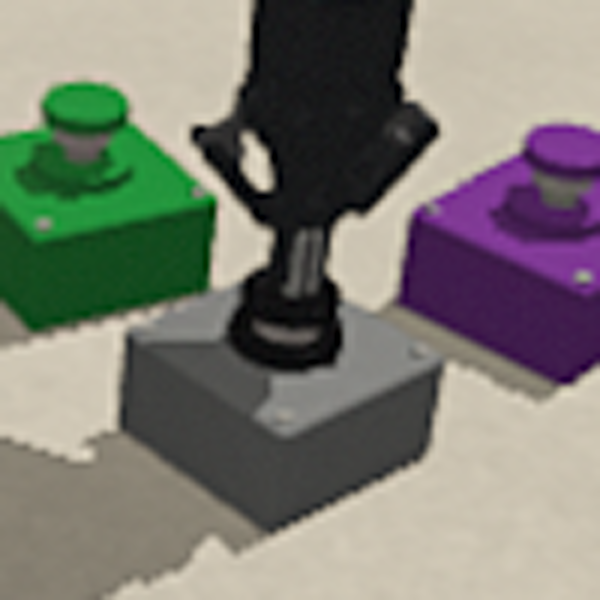

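The crop shows the cap at (285,310) pressed about half-way. Mean force is 7.1 N (about 11.8 mm of travel), the fingertip height gives about 12.5 mm, and the cap top sits near 0.098 m. I've held it well over 0.5 s, so I'm handing in.

```bash
python3 -c "
from plant import env
s=env.get_state();print(s['time'],s['position'],s['contact_force']);env.close_job()"
```

```text
9.25 [0.52212777 0.19555481 0.11257165] [1.79846677 0.22071503 7.01983933]
the job is handed in; nothing more can be done
```

I pushed the cover shut with the closed fingers, then pressed the grey station's plunger about half-way. I handed the job in at 9.25 s, still holding it there.

- **Cover:** I felt the stop at about 17 N. The rib had moved 96 mm and sat 69 mm from the middle of the box. The scene picture showed the board covered. I did not measure the cover again after pressing.
- **Plunger:** The mean force of 7.1 N means about 11.8 mm of travel. The fingertip height gives about 12.5 mm, and the cap top measured about 0.098 m. These agree to within about 1 mm. The last top view gave no usable cap reading, because the arm hid the cap.
- **Bystanders:** The path was planned to stay clear of the loose things and no unexpected contact was felt, but I did not measure their final positions.

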